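# Offer up the last drawer side for gluing

## Robot

A 7-joint arm with a two-finger parallel gripper is mounted at the origin on a cart in front of the work surface, level with it; the furniture and walls round the work are solid. World frame = base frame: x ahead of the robot, y to its left, z up, the work surface at z = 0. Lengths are in m, angles in rad, forces in N, time in s.
With the tool pointing down it reaches from about 0.425 to 0.925 m from the base axis. Payload 6.8 kg.
Tool frame: the origin (TCP) lies on the centre line of the jaws, within the pads' length; the fingertips stand 14 mm ahead of it and the grasp point (between the pads) lies 5 mm behind it; z points along the fingers, y is the line along which they close (so a half turn about z gives the same grasp; the last joint's range is limited). The gripper opens to 85 mm and grips with 20 to 120 N. Pads are 22 mm wide; open, the fingers measure 114 mm over their backs; the gripper's body (76 mm by 85 mm) begins 54 mm behind the grasp point. The pads swing forward as they close: fully open they stand 13 mm farther back than shut.
Start: joints at [-1.396, 0.477, 0.022, 1.555, -0.011, 1.109, -0.083], TCP at [0.188, 0.648, 0.245] pointing down, gripper open.
Joint ranges: [-2.96, 2.96], [-0.34, 2.1], [-1.41, 1.46], [0.24, 2.44], [-1.37, 4.51], [0.17, 1.92], [-2.96, 2.96]. Speed limits (rad/s): [2.39, 2.39, 3.14, 3.14, 3.14, 3.14, 3.14].

## Interface

Orientations are given as a unit quaternion [w, x, y, z].
In Python, from rig import arm, eyes gives the robot as it stands.
- The arm moves only by the shell command python3 -m jog 'ROWS' [FORCE]. ROWS is JSON, a list of rows, each an object of numbers: "hand": the finger opening in mm, from 0 to 85.4; "tx", "ty", "tz": the shift along the tool's x, y, z in mm; "wx", "wy", "wz": the turn, a rotation vector about the tool's x, y, z in degrees. In form: [{"hand": .., "tx": .., "ty": .., "tz": .., "wx": .., "wy": .., "wz": ..}, ...]. A call has exactly 10 rows; each row is the pose to reach, as a shift and turn from the pose commanded when the call began, along the tool's axes at that moment; what a row does not reach only later rows make up. A row lasts 1/8 s, in which the tool goes at most 62.5 mm and 10.7 degrees, less where a joint would pass 70% of its speed; a pose out of reach is approached as far as the arm can. A call with a gripper value outside its range is refused whole. The fingers move at their own pace and stop on an object; FORCE is the grip in N (left out, the last holds). Time passes only in rows, so rows that repeat a pose let the fingers close, or fill a call up. It gives the time, the measured TCP pose, the force, the opening and the grip force at its end, in the units of the state.
- arm.observe(): the state, without advancing time (a new reading comes with each control period).
- eyes.read_camera(name): name is "side" or "top" or "wrist"; returns a dict with "image" (384x512x3 uint8, red, green, blue), "z_map" (384x512 float32, m along the optical axis (not along the pixel's ray), 0 where there is no reading), "fx", "fy", "cx", "cy" (pixels), "cam_to_world" (4x4, takes a point from camera to world coordinates). Camera axes: x right, y up, looking along -z (the intrinsics and any distortion apply to the point x, -y, -z); pixel columns grow to the right and rows downward; lengths in m; the calibration is good to about 2 mm. A picture is of the moment at which its call begins.
- arm.sign_off(): hands the job in; it is judged then, once.
Trained networks look in a picture, given as the dict that the camera call returned (one of the last four; its "shot" number tells which), for a name from the list of things; names that differ only in an ending like _2 or _b are one class to them, and where a whole thing is asked for, a point or a joint stands for the part that bears it (a point fixed in the world has none). Each returns a list of dicts, best first, with "score" (0 to 1); they miss things now and then, are a little off and sometimes report something else, mostly with a low value. They report only what shows in the picture. A call takes as long as a camera call.
- eyes.search_frame(picture, name): "at" ([x, y, z] in m, in world coordinates, good to about 4 mm: the middle of the surface that is visible of it).
- eyes.cut_out(picture, name): "region" (384x512 bool, what is visible of it).
- eyes.place_of(picture, name): "at" ([x, y, z] in m, in world coordinates, good to about 4 mm: a listed point, or the origin of a listed thing).
The state is a dict: "time": time; "q": joint angles; "qd": joint speeds; "tau": joint torques, N m; "ee_pos": TCP position; "tcp_rot": TCP orientation; "force": force on the tool from outside, world axes, zero at the start; "ft_torque": the same for the moment, N m; "width": finger opening in m; "grip_force": force on a finger pad.
Only numpy, scipy, OpenCV 4.12 (cv2) and the standard library are available. Lean on these libraries where they do the work, as an engineer would, in place of code of your own. Each camera call takes 0.05 s, during which the arm holds its last target. There are 200 camera calls.

## Task

Two small finger-jointed drawer boxes are being glued up on the bench, each standing with its last side to the top: one has that side on already, the other is still open. Pick up the loose side, lift it over the tin, jar and bottle in between without disturbing anything, and hold it level over the open box, turned so that all its fingers stand over the gaps they will drop into, about 1 cm clear of the box and without ever touching it with the side. Finish while still holding it there, so that I can brush on the glue.

Things in the scene. Friction and masses are not known exactly. Their poses are not given: they have to be found in the camera images.
- drawer_side: loose side: light wooden board lying flat, 140 mm long (its y), 60 wide (x), 15 thick, 90 g. Origin: centre of the underside, z up. Both ends alike: fingers 15 x 15 mm at x = -15..0 and +15..+30, gaps at x = -30..-15 and 0..+15. So the long edge at +x is full length, the one at -x is notched at both corners (110 mm). Plain between: grip it there across its width
- side_edge (a point): middle of the lower rim of the loose side's full-length edge: 30 mm from the board's origin along its +x
- open_box: drawer box still open at the top, light wood, loose, 350 g: bottom board 140 mm (its y) x 60 (x) x 15 and a 15 mm upright at each end, 95 mm tall. Origin: centre of the underside, z up. The top 15 mm of each upright are two fingers at x = -30..-15 and 0..+15; the gaps at x = -15..0 and +15..+30 will take the loose side's fingers: it belongs above with both x axes the same way
- open_box_top (a point): centre of the open box's mouth, level with the tips of its fingers: 95 mm above its origin; the centre of the loose side's underside belongs about 10 mm above this point
- open_box_edge (a point): the point 30 mm along the open box's +x from open_box_top; the loose side's full-length edge (side_edge) belongs above it
- closed_box: the finished drawer box, same outer size (60 x 140 x 95 mm, about 450 g, loose) but with its fourth side on: a closed rectangular frame. Origin: centre of the underside. It stands on the paper beside the open box, sometimes to its left and sometimes to its right
- glue_bottle: tall wood-glue bottle with a pointed nozzle, 63 mm across, 206 mm tall, standing loose in the row between the loose side and the boxes; origin: centre of the underside
- paint_tin: round paint tin, 72 mm across, 86 mm tall, standing loose in the same row; origin: centre of the underside
- screw_jar: glass jar with screw lid, 67 mm across, 85 mm tall, standing loose in the same row; origin: centre of the underside

How it is judged:
By the outcome, as a careful person would: the job done as asked, in the order asked, and still so for the second after the job is handed in, while the arm keeps its last pose, push and grip.
It also fails if it takes over 38 s, if anything falls off the work surface, if the arm or the gripper's body presses on something with over 40 N, if the wrist force passes 120 N, or if a joint passes its speed limit or range.

## Working session

There is one attempt and no reset: what is moved stays moved. The work goes in short steps, Python scripts to look and compute and a shell command to move; the robot and the scene stay as the last step left them, time stands still between calls to the robot, and variables do not carry over. Pictures are saved under pics/ and viewed, at most 10 in all, crops included, and the job is handed in when it is done.

```bash
mkdir -p pics; cat > h.py <<'E'
import numpy as np, cv2
from rig import arm, eyes
from scipy.spatial.transform import Rotation as R
def cloud(p):
    z=p["z_map"]; v,u=np.mgrid[:384,:512]
    c=np.stack([(u-p["cx"])/p["fx"]*z,-(v-p["cy"])/p["fy"]*z,-z,np.ones_like(z)],-1)
    w=(c@np.array(p["cam_to_world"]).T)[...,:3]; w[z==0]=np.nan
    return w
def save(p,n): cv2.imwrite(f"pics/{n}.png",cv2.cvtColor(p["image"],cv2.COLOR_RGB2BGR))
E
python3 - <<'E'
from h import *
np.set_printoptions(precision=4,suppress=True)
s=arm.observe(); print(s["time"],s["ee_pos"],s["tcp_rot"],s["width"])
ims=[]
for c in ["top","side"]:
    p=eyes.read_camera(c); ims.append(p["image"]); w=cloud(p)
    np.savez(f"{c}.npz",w=w,im=p["image"])
    for n in ["drawer_side","side_edge","open_box","open_box_top","open_box_edge","closed_box","glue_bottle","paint_tin","screw_jar"]:
        r=eyes.place_of(p,n); print(c,n,[(np.array(x["at"]),round(x["score"],2)) for x in r[:2]])
    for n in ["drawer_side","open_box","closed_box"]:
        r=eyes.cut_out(p,n)
        if r:
            m=r[0]["region"]; q=w[m]; q=q[~np.isnan(q[:,0])]
            np.save(f"{c}_{n}.npy",m)
            zt=np.percentile(q[:,2],98); t=q[q[:,2]>zt-.008]
            print(c,n,round(r[0]["score"],2),m.sum(),zt,cv2.minAreaRect((t[:,:2]*1000).astype(np.float32)))
    save(p,c+"0")
print(np.array(p["cam_to_world"]))
E
```

```text
0.0 [0.1882 0.6476 0.2443] [-0.      0.1409  0.99   -0.0009] 0.08529498428002937
top drawer_side [(array([ 0.4877,  0.149 , -0.0015]), 0.89)]
top side_edge [(array([ 0.4943, -0.3815,  0.0001]), 0.74), (array([ 0.4776,  0.122 , -0.0008]), 0.72)]
top open_box [(array([ 0.496 , -0.3783, -0.001 ]), 0.88)]
top open_box_top [(array([ 0.4954, -0.3783,  0.096 ]), 0.69)]
top open_box_edge [(array([ 0.5259, -0.3934,  0.0963]), 0.75)]
top closed_box [(array([ 0.5381, -0.1371,  0.0006]), 0.58), (array([0.479 , 0.1224, 0.0022]), 0.38)]
top glue_bottle [(array([ 0.5889,  0.0035, -0.0017]), 0.83)]
top paint_tin [(array([ 0.5039, -0.0012,  0.005 ]), 0.93)]
top screw_jar [(array([ 0.396 ,  0.0043, -0.0033]), 0.84), (array([ 0.5897,  0.0046, -0.0004]), 0.26)]
top drawer_side 0.66 1164 0.01708392826878662 ((489.06396484375, 150.1217803955078), (59.821556091308594, 139.44500732421875), 62.36713409423828)
top open_box 0.6 1544 0.09519335627961009 ((490.560546875, -376.25054931640625), (140.51422119140625, 44.34080505371094), 67.33197784423828)
top closed_box 0.59 1637 0.09668680536655233 ((539.6335449218
[... 592 characters left out ...]
.9)]
side paint_tin [(array([ 0.4738,  0.1181, -0.0024]), 0.21)]
side screw_jar [(array([ 0.3943,  0.0032, -0.0004]), 0.59)]
side drawer_side 0.73 512 0.017339222749787685 ((492.0367431640625, 129.32888793945312), (111.52433776855469, 166.68081665039062), 28.280290603637695)
side open_box 0.87 3567 0.09600356616851369 ((489.0696105957031, -377.52294921875), (140.76780700683594, 44.10353088378906), 67.2419662475586)
side closed_box 0.71 2349 0.09666674157604005 ((538.364013671875, -139.970703125), (142.8201446533203, 60.1407356262207), 89.31257629394531)
[[ 0.9901  0.0759 -0.1183  0.4199]
 [-0.1395  0.6341 -0.7605 -0.7258]
 [ 0.0173  0.7695  0.6384  0.6299]
 [ 0.      0.      0.      1.    ]]
```

```bash
python3 - <<'E'
from h import *
d=np.load("top.npz"); w=d["w"]
# plan-view rasters of colour + height: tops
def rast(x0,x1,y0,y1,zmin,name):
    pass
cv2.imwrite("pics/m.png",cv2.cvtColor(np.vstack([cv2.resize(d["im"],(640,480))]),cv2.COLOR_RGB2BGR))
# template fits
from scipy.optimize import minimize
from scipy.ndimage import distance_transform_edt as edt
def poly(kind,n=1.0):
    g=np.mgrid[-40:40.5:1,-80:80.5:1].reshape(2,-1).T
    x,y=g[:,0],g[:,1]
    ins=(abs(x)<=30)&(abs(y)<=70)
    fing=((x>=-15)&(x<0))|(x>=15)
    if kind=="side": ins&=(abs(y)<=55)|fing
    else: ins&=(abs(y)>=55)&~fing
    im=np.zeros((81,161)); im[(g[:,0]+40).astype(int),(g[:,1]+80).astype(int)]=ins
    return edt(1-im)-edt(im)
def fit(kind,pts,guess):
    S=poly(kind)
    def cost(p):
        c,s=np.cos(p[2]),np.sin(p[2]); dd=pts-p[:2]
        l=np.c_[dd@[c,s],dd@[-s,c]]
        v=cv2.remap(S.astype(np.float32),(l[:,1]+80).astype(np.float32)[:,None],(l[:,0]+40).astype(np.float32)[:,None],cv2.INTER_LINEAR,borderValue=15)
        return np.minimum(np.maximum(v,0),10).mean()
    best=min((minimize(cost,[guess[0],guess[1],guess[2]+a],method="Nelder-Mead",options=dict(initial_simplex=np.array([[guess[0],guess[1],guess[2]+a]]*4)+np.vstack([np.zeros(3),np.diag([8,8,.1])]))) for a in (0,)),key=lambda r:r.fun)
    return best.x[:2],np.degrees(best.x[2]),best.fun
for c in ["top","side"]:
    w=np.load(c+".npz")["w"].reshape(-1,3)
    for kind,ctr,zr,ang in [("side",(.489,.150),(.009,.022),0),("open",(.494,-.380),(.086,.102),0)]:
        m=(np.hypot(w[:,0]-ctr[0],w[:,1]-ctr[1])<.09)&(w[:,2]>zr[0])&(w[:,2]<zr[1])
        pts=w[m][:,:2]*1000
        for a in ([-22.7,157.3] if kind=="open" else [62.4-180,62.4]):
            print(c,kind,m.sum(),a,fit(kind,pts,(ctr[0]*1000,ctr[1]*1000,np.radians(a))))
E
```

```text
top side 1151 -117.6 (array([489.247338  , 150.23288347]), np.float64(-118.63296546783191), np.float64(0.0007602085242979228))
top side 1151 62.4 (array([491.81248632, 147.6782918 ]), np.float64(68.90425111325479), np.float64(0.39195525646209717))
top open 181 -22.7 (array([ 497.68525902, -379.46194742]), np.float64(-22.6449650363927), np.float64(0.0))
top open 181 157.3 (array([ 482.84690244, -373.10263672]), np.float64(157.3636397550654), np.float64(0.0))
side side 467 -117.6 (array([487.08305603, 149.19551325]), np.float64(-117.97848709007405), np.float64(0.02930942177772522))
side side 467 62.4 (array([486.69794684, 151.45222607]), np.float64(75.74454700395013), np.float64(0.24652034044265747))
side open 408 -22.7 (array([ 496.33565654, -380.41978167]), np.float64(-22.786960555552795), np.float64(0.0026041667442768812))
side open 408 157.3 (array([ 481.76335203, -374.28862982]), np.float64(157.2776251065381), np.float64(0.0026041667442768812))
```

View pics/m.png

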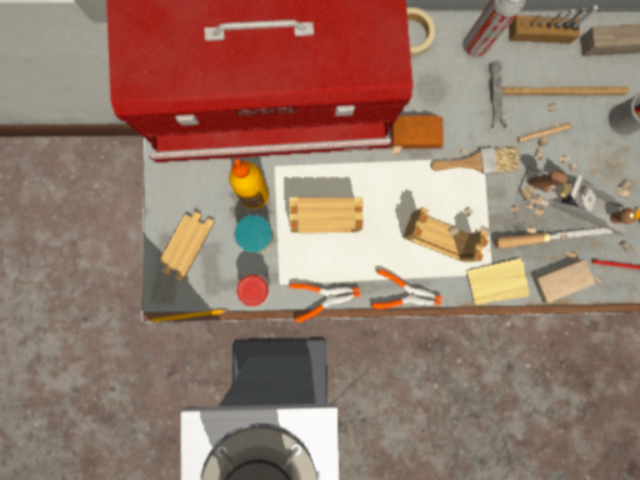

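View pics/side0.png

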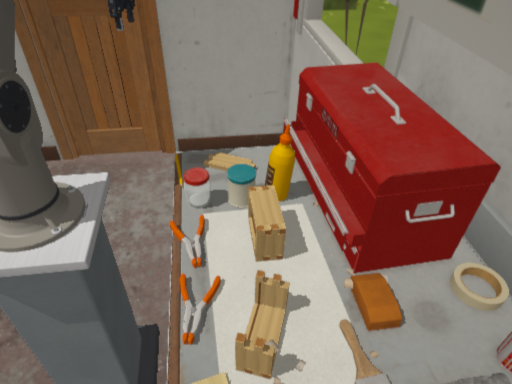

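Both fits are unambiguous: the loose side is at (0.489, 0.150) with its +x at −118.6°. The open box is at (0.497, −0.380) with its +x at −22.7°. The row of objects stands at y≈0. In the top view the side is at px (187,243), the bottle (248,185), the tin (253,233), the jar (252,290) and the open box (445,235). I'll use the half-turned grasp to stay within joint 7's range.

```bash
python3 -m jog '[{"hand":80,"tx":-42,"ty":-39,"tz":0,"wz":10},{"hand":80,"tx":-85,"ty":-79,"tz":0,"wz":20},{"hand":80,"tx":-128,"ty":-118,"tz":0,"wz":30},{"hand":80,"tx":-171,"ty":-158,"tz":0,"wz":40},{"hand":80,"tx":-214,"ty":-197,"tz":10,"wz":50},{"hand":80,"tx":-256,"ty":-236,"tz":20,"wz":60},{"hand":80,"tx":-299,"ty":-276,"tz":30,"wz":70},{"hand":80,"tx":-342,"ty":-315,"tz":40,"wz":80},{"hand":80,"tx":-385,"ty":-354,"tz":50,"wz":90},{"hand":80,"tx":-427,"ty":-394,"tz":60,"wz":100}]' 40
python3 - <<'E'
from h import *
s=arm.observe(); print(s["ee_pos"],s["q"]); r=R.from_quat(np.roll(s["tcp_rot"],-1)).as_matrix(); print(r.round(3), np.degrees(np.arctan2(r[1,1],r[0,1])))
E
```

```text
[0.18837427 0.64820719 0.24533093] [-1.39612184  0.47697906  0.02243588  1.55538047 -0.01144774  1.10931757
 -0.08312022]
[[-0.96   0.279  0.   ]
 [ 0.279  0.96   0.   ]
 [-0.     0.    -1.   ]] 73.79536548828014invalid input
```

```bash
python3 -m jog '[{"hand":80,"tx":-42,"ty":-39,"tz":0,"wx":0,"wy":0,"wz":10},{"hand":80,"tx":-85,"ty":-79,"tz":0,"wx":0,"wy":0,"wz":20},{"hand":80,"tx":-128,"ty":-118,"tz":0,"wx":0,"wy":0,"wz":30},{"hand":80,"tx":-171,"ty":-158,"tz":0,"wx":0,"wy":0,"wz":40},{"hand":80,"tx":-214,"ty":-197,"tz":10,"wx":0,"wy":0,"wz":50},{"hand":80,"tx":-256,"ty":-236,"tz":20,"wx":0,"wy":0,"wz":60},{"hand":80,"tx":-299,"ty":-276,"tz":30,"wx":0,"wy":0,"wz":70},{"hand":80,"tx":-342,"ty":-315,"tz":40,"wx":0,"wy":0,"wz":80},{"hand":80,"tx":-385,"ty":-354,"tz":50,"wx":0,"wy":0,"wz":90},{"hand":80,"tx":-427,"ty":-394,"tz":60,"wx":0,"wy":0,"wz":100}]' 40
cat > st.py <<'E'
from h import *
s=arm.observe(); print(s["time"],s["ee_pos"],s["q"].round(3),s["force"],s["width"],s["grip_force"]); r=R.from_quat(np.roll(s["tcp_rot"],-1)).as_matrix(); print("z axis",r[:,2].round(4), "yaw y",np.degrees(np.arctan2(r[1,1],r[0,1])))
E
python3 st.py
```

```text
time: 2.55
ee_pos: [0.4894, 0.1494, 0.1854]
tcp_rot: [-0.0, 0.85, 0.526, 0.001]
force: [0.9, 0.9, 0.8]
width: 0.08
grip_force: 0.0
2.55 [0.48943464 0.14935813 0.1854291 ] [-0.871  0.308  0.549  2.032 -0.212  0.855 -0.666] [0.94004458 0.86113631 0.75529826] 0.0800377085755485 0.0
z axis [ 1.e-03  8.e-04 -1.e+00] yaw y -26.50162771593142
```

```bash
python3 -m jog '[{"hand":80,"tx":0,"ty":0,"tz":5,"wx":0,"wy":0,"wz":10},{"hand":80,"tx":0,"ty":0,"tz":10,"wx":0,"wy":0,"wz":20},{"hand":80,"tx":0,"ty":0,"tz":20,"wx":0,"wy":0,"wz":30},{"hand":80,"tx":0,"ty":0,"tz":30,"wx":0,"wy":0,"wz":40},{"hand":80,"tx":0,"ty":0,"tz":40,"wx":0,"wy":0,"wz":50},{"hand":80,"tx":0,"ty":0,"tz":50,"wx":0,"wy":0,"wz":60},{"hand":80,"tx":0,"ty":0,"tz":60,"wx":0,"wy":0,"wz":70},{"hand":80,"tx":0,"ty":0,"tz":60,"wx":0,"wy":0,"wz":80},{"hand":80,"tx":0,"ty":0,"tz":60,"wx":0,"wy":0,"wz":90},{"hand":80,"tx":0,"ty":0,"tz":60,"wx":0,"wy":0,"wz":92}]' >/dev/null
python3 st.py; python3 - <<'E'
from h import *
p=eyes.read_camera("wrist"); save(p,"w1"); w=cloud(p); q=w.reshape(-1,3)
m=(np.hypot(q[:,0]-.489,q[:,1]-.15)<.09)&(q[:,2]>.009)&(q[:,2]<.022)
print(m.sum(),cv2.minAreaRect((q[m,:2]*1000).astype(np.float32)))
for n in ["drawer_side","side_edge"]: print([(x["at"],x["score"]) for x in eyes.place_of(p,n)])
E
```

```text
3.8 [0.48853277 0.15094161 0.12528292] [-1.102  0.514  0.884  2.092 -0.564  0.79  -1.93 ] [ 0.23065147 -0.14852174 -0.75190061] 0.07984591162644106 0.0
z axis [ 2.e-04 -4.e-04 -1.e+00] yaw y -118.19157556453472
10060 ((488.9051818847656, 149.78567504882812), (60.1633415222168, 140.04173278808594), 61.762725830078125)
[([0.4898, 0.1457, 0.0018], 0.56)]
[([0.4776, 0.1238, 0.0046], 0.78)]
```

View pics/w1.png

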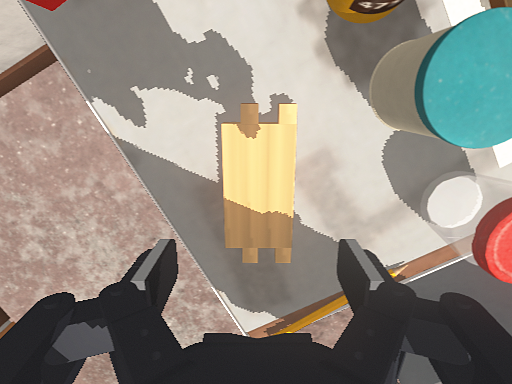

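```bash
python3 -m jog '[{"hand":80,"tx":1,"ty":1,"tz":20,"wx":0,"wy":0,"wz":0},{"hand":80,"tx":1,"ty":1,"tz":45,"wx":0,"wy":0,"wz":0},{"hand":80,"tx":1,"ty":1,"tz":70,"wx":0,"wy":0,"wz":0},{"hand":80,"tx":1,"ty":1,"tz":88,"wx":0,"wy":0,"wz":0},{"hand":76,"tx":1,"ty":1,"tz":100,"wx":0,"wy":0,"wz":0},{"hand":72,"tx":1,"ty":1,"tz":106,"wx":0,"wy":0,"wz":0},{"hand":70,"tx":1,"ty":1,"tz":109,"wx":0,"wy":0,"wz":0},{"hand":70,"tx":1,"ty":1,"tz":111,"wx":0,"wy":0,"wz":0},{"hand":70,"tx":1,"ty":1,"tz":111,"wx":0,"wy":0,"wz":0},{"hand":70,"tx":1,"ty":1,"tz":111,"wx":0,"wy":0,"wz":0}]' >/dev/null
python3 st.py; python3 - <<'E'
from h import *
p=eyes.read_camera("wrist"); save(p,"w2")
E
```

```text
5.2 [0.48899409 0.14945687 0.01453936] [-0.926  0.678  0.661  2.131 -0.77   0.586 -1.765] [ 0.50204645  0.4864626  -0.18317678] 0.07018394121373217 0.0
z axis [ 4.e-04  2.e-04 -1.e+00] yaw y -118.19668961980618
```

View pics/w2.png

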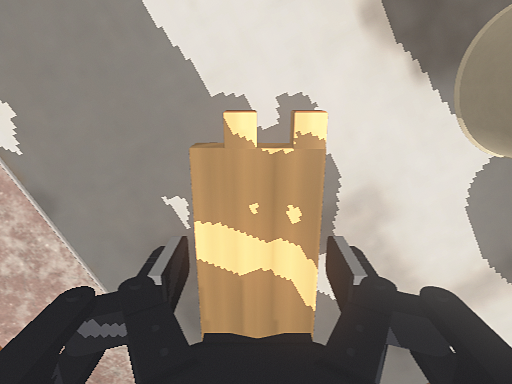

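The jaws straddle the board evenly (pads at px 180 and 335, board 192–325), so I'll close and lift.

```bash
python3 -m jog '[{"hand":62,"tx":0,"ty":0,"tz":0,"wx":0,"wy":0,"wz":0},{"hand":55,"tx":0,"ty":0,"tz":0,"wx":0,"wy":0,"wz":0},{"hand":50,"tx":0,"ty":0,"tz":0,"wx":0,"wy":0,"wz":0},{"hand":50,"tx":0,"ty":0,"tz":0,"wx":0,"wy":0,"wz":0},{"hand":50,"tx":0,"ty":0,"tz":0,"wx":0,"wy":0,"wz":0},{"hand":50,"tx":0,"ty":0,"tz":0,"wx":0,"wy":0,"wz":0},{"hand":50,"tx":0,"ty":0,"tz":-5,"wx":0,"wy":0,"wz":0},{"hand":50,"tx":0,"ty":0,"tz":-15,"wx":0,"wy":0,"wz":0},{"hand":50,"tx":0,"ty":0,"tz":-30,"wx":0,"wy":0,"wz":0},{"hand":50,"tx":0,"ty":0,"tz":-45,"wx":0,"wy":0,"wz":0}]' 60 && python3 st.py && python3 -m jog '[{"hand":50,"tx":0,"ty":0,"tz":-15,"wx":0,"wy":0,"wz":0},{"hand":50,"tx":0,"ty":0,"tz":-35,"wx":0,"wy":0,"wz":0},{"hand":50,"tx":0,"ty":0,"tz":-55,"wx":0,"wy":0,"wz":0},{"hand":50,"tx":0,"ty":0,"tz":-80,"wx":0,"wy":0,"wz":0},{"hand":50,"tx":0,"ty":0,"tz":-105,"wx":0,"wy":0,"wz":0},{"hand":50,"tx":0,"ty":0,"tz":-130,"wx":0,"wy":0,"wz":0},{"hand":50,"tx":0,"ty":0,"tz":-155,"wx":0,"wy":0,"wz":0},{"hand":50,"tx":0,"ty":0,"tz":-180,"wx":0,"wy":0,"wz":0},{"hand":50,"tx":0,"ty":0,"tz":-198,"wx":0,"wy":0,"wz":0},{"hand":50,"tx":0,"ty":0,"tz":-200,"wx":0,"wy":0,"wz":0}]' >/dev/null; python3 st.py
python3 - <<'E'
from h import *
for c in ["side","top"]:
    p=eyes.read_camera(c); w=cloud(p); r=eyes.cut_out(p,"drawer_side")
    for x in r[:2]:
        q=w[x["region"]]; q=q[~np.isnan(q[:,0])]; print(c,x["score"],len(q),np.median(q,0),q.min(0),q.max(0))
    print([(x["at"],x["score"]) for x in eyes.place_of(p,"drawer_side")])
save(p,"t2")
p=eyes.read_camera("wrist"); save(p,"w3")
E
```

```text
time: 6.5
ee_pos: [0.489, 0.1493, 0.0605]
tcp_rot: [-0.0, 0.97, -0.244, 0.0]
force: [-0.3, -0.8, -1.4]
width: 0.0581
grip_force: 64.8
6.5 [0.48898274 0.14933693 0.06050413] [-0.999  0.609  0.758  2.122 -0.686  0.67  -1.832] [-0.33858869 -0.82466481 -1.43166671] 0.05811546145491829 64.78402733802795
z axis [ 4.e-04  1.e-04 -1.e+00] yaw y -118.21431350753994
7.75 [0.48926835 0.14948806 0.26039857] [-1.307  0.319  1.103  1.972 -0.332  1.044 -2.117] [-0.74790019  0.5493694  -1.06725547] 0.05788571599215851 64.90485191345215
z axis [ 0.0015  0.0016 -1.    ] yaw y -118.19698018238152
side 0.86 694 [0.49880793 0.13703369 0.25972737] [ 0.41264824  0.08952789 -0.41089279] [0.55579533 1.62519474 0.26260637]
side 0.69 1330 [ 0.59854492 -0.01290787  0.10567209] [ 0.56415055 -0.11140224 -0.87951491] [0.99262876 1.61042531 0.20228425]
[([0.4874, 0.1523, 0.2432], 0.82)]
top 0.69 1509 [0.50435867 0.14412297 0.25732962] [ 0.41422025  0.0916622  -0.90695355] [0.75425639 0.6762948  0.37672957]
[([0.4857, 0.1494, 0.2415], 0.87)]
```

View pics/w3.png

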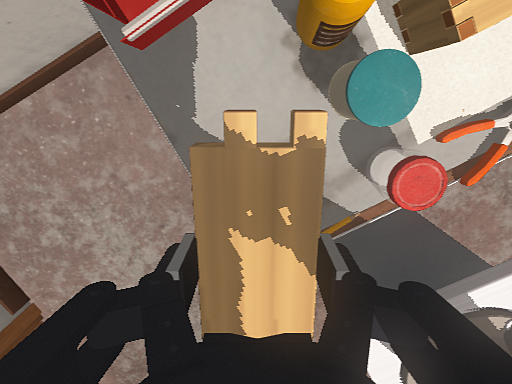

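Board is held (58 mm, 65 N), level, with its underside at about 0.245 m. Now I'll carry it over the row.

```bash
python3 -m jog '[{"hand":50,"tx":5,"ty":9,"tz":0,"wx":0,"wy":0,"wz":-2},{"hand":50,"tx":16,"ty":29,"tz":0,"wx":0,"wy":0,"wz":-6},{"hand":50,"tx":30,"ty":54,"tz":0,"wx":0,"wy":0,"wz":-11},{"hand":50,"tx":45,"ty":81,"tz":0,"wx":0,"wy":0,"wz":-17},{"hand":50,"tx":60,"ty":108,"tz":0,"wx":0,"wy":0,"wz":-23},{"hand":50,"tx":75,"ty":135,"tz":0,"wx":0,"wy":0,"wz":-29},{"hand":50,"tx":90,"ty":162,"tz":0,"wx":0,"wy":0,"wz":-35},{"hand":50,"tx":105,"ty":189,"tz":0,"wx":0,"wy":0,"wz":-41},{"hand":50,"tx":120,"ty":216,"tz":0,"wx":0,"wy":0,"wz":-46},{"hand":50,"tx":129,"ty":232,"tz":0,"wx":0,"wy":0,"wz":-48}]' >/dev/null; python3 st.py
python3 - <<'E'
from h import *
s=arm.observe(); r=R.from_quat(np.roll(s["tcp_rot"],-1)).as_matrix()
print((r.T@(np.array([.4974,-.380,.245])-s["ee_pos"])*1000).round(1))
E
```

```text
9.35 [ 0.49239608 -0.11802449  0.259009  ] [-0.681  0.256  0.95   1.98  -0.243  1.024 -0.844] [ 0.39695845 -0.6739654  -1.01074782] 0.05803054478786564 64.83045816421509
z axis [-5.e-04 -4.e-04 -1.e+00] yaw y -70.23726170353758
[-83.9 248.2  14.1]
```

```bash
python3 -m jog '[{"hand":50,"tx":-3,"ty":10,"tz":0,"wx":0,"wy":0,"wz":-2},{"hand":50,"tx":-10,"ty":31,"tz":0,"wx":0,"wy":0,"wz":-6},{"hand":50,"tx":-20,"ty":59,"tz":0,"wx":0,"wy":0,"wz":-11},{"hand":50,"tx":-30,"ty":88,"tz":0,"wx":0,"wy":0,"wz":-17},{"hand":50,"tx":-40,"ty":118,"tz":0,"wx":0,"wy":0,"wz":-23},{"hand":50,"tx":-50,"ty":148,"tz":0,"wx":0,"wy":0,"wz":-29},{"hand":50,"tx":-60,"ty":178,"tz":0,"wx":0,"wy":0,"wz":-35},{"hand":50,"tx":-70,"ty":207,"tz":0,"wx":0,"wy":0,"wz":-41},{"hand":50,"tx":-79,"ty":234,"tz":0,"wx":0,"wy":0,"wz":-46},{"hand":50,"tx":-84,"ty":248,"tz":0,"wx":0,"wy":0,"wz":-47.5}]' >/dev/null; python3 st.py
python3 - <<'E'
from h import *
for c in ["side","top","wrist"]:
    p=eyes.read_camera(c); np.savez(c+"2.npz",w=cloud(p),im=p["image"]); save(p,c+"4")
a=np.load("side2.npz")["im"][200:384,160:400]; b=np.load("wrist2.npz")["im"]
cv2.imwrite("pics/c4.png",cv2.cvtColor(np.hstack([cv2.resize(a,(400,300)),cv2.resize(b,(400,300))]),cv2.COLOR_RGB2BGR))
E
```

```text
10.6 [ 0.49698436 -0.37977394  0.25859687] [ 0.034  0.457  0.718  1.701 -0.329  1.109  0.453] [ 0.3337904   0.41152386 -1.54539435] 0.058121605724756636 64.82531905174255
z axis [-1.3e-03 -3.0e-04 -1.0e+00] yaw y -22.73860615135878
```

View pics/c4.png

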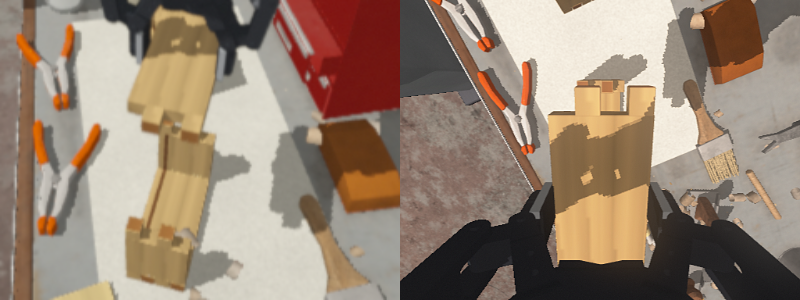

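```bash
cat > rel.py <<'E'
from h import *
import sys
# compare board (held) and box finger tips in TCP-yaw frame, per camera
s=arm.observe(); r=R.from_quat(np.roll(s["tcp_rot"],-1)).as_matrix(); e=np.array(s["ee_pos"])
print("tcp",e.round(4))
for c in ["wrist","side","top"]:
    p=eyes.read_camera(c); q=cloud(p).reshape(-1,3); q=q[~np.isnan(q[:,0])]
    l=((q-e)@r)*1000  # tool frame: x ~ board -y/+y, y = board x, z down
    near=(abs(l[:,0])<90)&(abs(l[:,1])<60)
    for nm,m in [("board",near&(abs(q[:,2]-e[2])<.006)),("tips",near&(abs(q[:,2]-.095)<.006))]:
        if e[2]<.13 and 0: pass
        a=l[m]
        for sg in (-1,1):
            b=a[(a[:,0]*sg>57)]
            if len(b)>8:
                h,_=np.histogram(b[:,1],np.arange(-40,41,2)); 
                z=q[m][a[:,0]*sg>57][:,2]
                ys=np.sort(b[:,1]); g=np.where(np.diff(ys)>5)[0]; seg=np.split(ys,g+1)
                print(c,nm,"end",sg,len(b),"z %.4f"%np.median(z),"ends x %.1f"%np.percentile(sg*b[:,0],98),[(round(t[0],1),round(t[-1],1),len(t)) for t in seg if len(t)>3])
        b=a[abs(a[:,0])<50]
        if nm=="board" and len(b)>50: print(c,"board mid y", np.percentile(b[:,1],[1,99]).round(1), "plane slope mm/mm",np.linalg.lstsq(np.c_[a[:,:2],np.ones(len(a))],a[:,2],rcond=None)[0].round(4))
        if nm=="tips" and len(a)>60: print(c,"rect",cv2.minAreaRect(a[:,:2].astype(np.float32)))
E
python3 rel.py
```

```text
tcp [ 0.4972 -0.3785  0.2586]
wrist board end 1 2220 z 0.2592 ends x 70.5 [(np.float64(-14.3), np.float64(-0.3), 1083), (np.float64(15.6), np.float64(30.0), 1137)]
wrist board mid y [-29.5  30. ] plane slope mm/mm [ 1.00e-03  2.00e-04 -7.18e-01]
wrist tips end 1 256 z 0.0958 ends x 68.6 [(np.float64(-28.5), np.float64(-15.0), 64), (np.float64(2.0), np.float64(15.5), 192)]
wrist rect ((61.234405517578125, -6.491582870483398), (14.944029808044434, 43.99839782714844), 0.2667108178138733)
side board end -1 255 z 0.2585 ends x 69.7 [(np.float64(-15.6), np.float64(-1.2), 127), (np.float64(14.6), np.float64(28.7), 128)]
side board mid y [-35.6  34.8] plane slope mm/mm [-0.0075  0.0029 -0.2414]
side tips end -1 213 z 0.0951 ends x 72.2 [(np.float64(-29.7), np.float64(-15.5), 105), (np.float64(0.4), np.float64(14.4), 108)]
side tips end 1 11 z 0.0957 ends x 61.7 [(np.float64(-24.7), np.float64(-16.0), 11)]
side rect ((-5.338001251220703, -8.638689041137695), (43.99930191040039, 134.32086181640625), 88.97976684570312)
top board end -1 25 z 0.2577 ends x 67.0 [(np.float64(-14.7), np.float64(-4.6), 25)]
top board end 1 147 z 0.2573 ends x 73.0 [(np.float64(-27.2), np.float64(29.5), 147)]
top board mid y [-35.4  30.5] plane slope mm/mm [ 0.0027 -0.0012  1.0452]
top tips end -1 13 z 0.0937 ends x 70.4 [(np.float64(-28.4), np.float64(-23.8), 13)]
top tips end 1 69 z 0.0933 ends x 69.6 [(np.float64(-28.7), np.float64(-14.7), 33), (np.float64(0.7), np.float64(15.1), 36)]
top rect ((-0.3481597900390625, -6.695158004760742), (43.789878845214844, 140.3905792236328), 89.87006378173828)
```

```bash
python3 -m jog '[{"hand":50,"tx":-1.5,"ty":0.5,"tz":8,"wx":0,"wy":0,"wz":0},{"hand":50,"tx":-1.5,"ty":0.5,"tz":24,"wx":0,"wy":0,"wz":0},{"hand":50,"tx":-1.5,"ty":0.5,"tz":40,"wx":0,"wy":0,"wz":0},{"hand":50,"tx":-1.5,"ty":0.5,"tz":58,"wx":0,"wy":0,"wz":0},{"hand":50,"tx":-1.5,"ty":0.5,"tz":76,"wx":0,"wy":0,"wz":0},{"hand":50,"tx":-1.5,"ty":0.5,"tz":92,"wx":0,"wy":0,"wz":0},{"hand":50,"tx":-1.5,"ty":0.5,"tz":105,"wx":0,"wy":0,"wz":0},{"hand":50,"tx":-1.5,"ty":0.5,"tz":114,"wx":0,"wy":0,"wz":0},{"hand":50,"tx":-1.5,"ty":0.5,"tz":119,"wx":0,"wy":0,"wz":0},{"hand":50,"tx":-1.5,"ty":0.5,"tz":120,"wx":0,"wy":0,"wz":0}]' >/dev/null; python3 st.py; python3 rel.py
python3 - <<'E'
from h import *
p=eyes.read_camera("side"); q=eyes.read_camera("wrist")
a=p["image"][200:384,180:340]
cv2.imwrite("pics/c5.png",cv2.cvtColor(np.hstack([cv2.resize(a,(400,460),interpolation=cv2.INTER_CUBIC),cv2.resize(q["image"][60:290,150:350],(400,460))]),cv2.COLOR_RGB2BGR))
E
```

```text
12.15 [ 0.49778315 -0.3795347   0.1392694 ] [ 0.098  0.588  0.635  1.803 -0.436  0.894  0.536] [ 0.28357221 -0.13662359 -1.06355911] 0.05841386581943901 64.8547875881195
z axis [ 1.e-04 -0.e+00 -1.e+00] yaw y -22.709199996764315
tcp [ 0.4978 -0.3795  0.1393]
wrist board end 1 2223 z 0.1400 ends x 70.5 [(np.float64(-14.3), np.float64(-0.3), 1083), (np.float64(15.6), np.float64(30.0), 1140)]
wrist board mid y [-29.6  30. ] plane slope mm/mm [ 8.000e-04  2.000e-04 -6.997e-01]
wrist tips end 1 1014 z 0.0959 ends x 69.3 [(np.float64(-30.3), np.float64(-17.3), 443), (np.float64(0.1), np.float64(13.9), 571)]
wrist rect ((61.82915496826172, -8.117929458618164), (44.16739273071289, 15.299371719360352), 89.44557189941406)
side board end -1 215 z 0.1394 ends x 70.7 [(np.float64(-15.4), np.float64(-1.4), 108), (np.float64(14.4), np.float64(28.6), 107)]
side board mid y [-33.6  34.7] plane slope mm/mm [-7.500e-03 -1.000e-04 -3.911e-01]
side tips end -1 204 z 0.0954 ends x 71.4 [(np.float64(-31.1), np.float64(-16.9), 102), (np.float64(-1.0), np.float64(13.1), 102)]
side rect ((-63.78582000732422, -8.988210678100586), (43.977787017822266, 17.494516372680664), 89.2692642211914)
top board end 1 87 z 0.1380 ends x 71.2 [(np.float64(-14.1), np.float64(-0.0), 45), (np.float64(15.9), np.float64(29.8), 42)]
top board mid y [-35.2  30.2] plane slope mm/mm [ 0.0091 -0.0011  0.6031]
top tips end 1 58 z 0.0939 ends x 70.1 [(np.float64(-30.3), np.float64(-15.7), 35), (np.float64(-0.2), np.float64(13.9), 23)]
top rect ((62.66265106201172, -8.168031692504883), (14.910318374633789, 44.1591682434082), 0.6370646357536316)
```

View pics/c5.png

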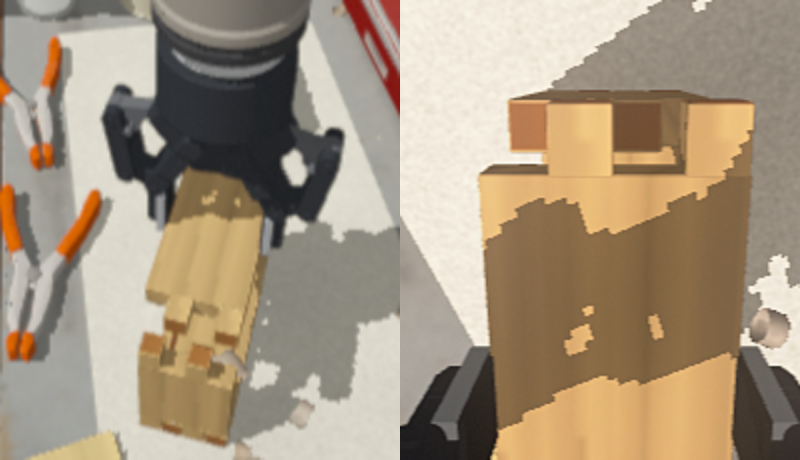

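Everything shows square: the board's fingers stand over the gaps with about 1 mm residual in each direction. I'll correct that and do the last lowering.

```bash
python3 -m jog '[{"hand":50,"tx":-1,"ty":-1,"tz":1,"wx":0,"wy":0,"wz":0},{"hand":50,"tx":-1,"ty":-1,"tz":4,"wx":0,"wy":0,"wz":0},{"hand":50,"tx":-1,"ty":-1,"tz":8,"wx":0,"wy":0,"wz":0},{"hand":50,"tx":-1,"ty":-1,"tz":12,"wx":0,"wy":0,"wz":0},{"hand":50,"tx":-1,"ty":-1,"tz":15,"wx":0,"wy":0,"wz":0},{"hand":50,"tx":-1,"ty":-1,"tz":17,"wx":0,"wy":0,"wz":0},{"hand":50,"tx":-1,"ty":-1,"tz":18,"wx":0,"wy":0,"wz":0},{"hand":50,"tx":-1,"ty":-1,"tz":19,"wx":0,"wy":0,"wz":0},{"hand":50,"tx":-1,"ty":-1,"tz":19,"wx":0,"wy":0,"wz":0},{"hand":50,"tx":-1,"ty":-1,"tz":19,"wx":0,"wy":0,"wz":0}]' >/dev/null; python3 st.py; python3 rel.py
python3 - <<'E'
from h import *
p=eyes.read_camera("side"); q=eyes.read_camera("wrist")
t=eyes.read_camera("top")
for n in ["glue_bottle","paint_tin","screw_jar","closed_box","open_box"]: print(n,[(x["at"],x["score"]) for x in eyes.place_of(t,n)[:1]])
a=p["image"][120:384,180:340]
cv2.imwrite("pics/c6.png",cv2.cvtColor(np.hstack([cv2.resize(a,(350,577),interpolation=cv2.INTER_CUBIC),cv2.resize(q["image"][60:290,150:350],(400,577))]),cv2.COLOR_RGB2BGR))
E
```

```text
13.65 [ 0.49642783 -0.38004976  0.12038832] [ 0.112  0.611  0.619  1.816 -0.454  0.861  0.552] [ 0.36027882  0.20107036 -0.49256428] 0.058050621073184754 64.85456228256226
z axis [ 2.e-04 -1.e-04 -1.e+00] yaw y -22.710883236125667
tcp [ 0.4964 -0.38    0.1204]
wrist board end 1 2226 z 0.1211 ends x 70.5 [(np.float64(-14.3), np.float64(-0.3), 1086), (np.float64(15.6), np.float64(30.2), 1140)]
wrist board mid y [-29.5  30. ] plane slope mm/mm [ 5.000e-04  6.000e-04 -7.038e-01]
wrist tips end 1 1388 z 0.0959 ends x 70.1 [(np.float64(-29.0), np.float64(-15.2), 633), (np.float64(1.1), np.float64(15.1), 755)]
wrist rect ((62.883968353271484, -6.951292037963867), (14.6376314163208, 44.14436721801758), 0.021470483392477036)
side board end -1 212 z 0.1204 ends x 70.6 [(np.float64(-15.7), np.float64(-1.4), 107), (np.float64(14.5), np.float64(28.6), 105)]
side board mid y [-33.7  34.1] plane slope mm/mm [-0.006   0.0008 -0.2163]
side tips end -1 183 z 0.0950 ends x 70.5 [(np.float64(-29.7), np.float64(-15.9), 87), (np.float64(-0.1), np.float64(14.1), 96)]
side rect ((-62.48114013671875, -7.838035583496094), (43.76645278930664, 17.049318313598633), 89.8772201538086)
top board end 1 82 z 0.1191 ends x 71.5 [(np.float64(-14.4), np.float64(-0.4), 42), (np.float64(15.8), np.float64(29.0), 40)]
top board mid y [-36.3  30.3] plane slope mm/mm [0.0076 0.0014 1.0116]
top tips end 1 69 z 0.0939 ends x 71.1 [(np.float64(-29.1), np.float64(-15.1), 39), (np.float64(1.2), np.float64(15.0), 30)]
top rect ((64.1463623046875, -7.074987411499023), (44.03898239135742, 15.739799499511719), 89.59992218017578)
glue_bottle [([0.5895, 0.0021, -0.0025], 0.86)]
paint_tin [([0.5013, 0.0003, 0.003], 0.81)]
screw_jar [([0.3977, 0.0037, -0.0023], 0.87)]
closed_box [([0.5397, -0.1409, -0.0017], 0.68)]
open_box [([0.4966, -0.3795, 0.0024], 0.59)]
```

View pics/c6.png

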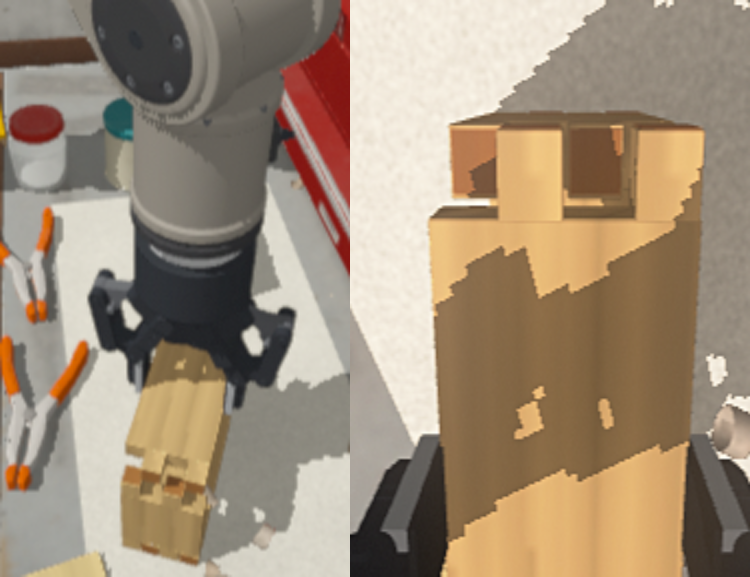

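The side's fingers (px 530 and 670 in the right half) stand over the gaps. Offsets are within about 0.5 mm, clearance is about 10 mm, and the other objects haven't moved.

```bash
python3 -c "
from rig import arm
print(arm.sign_off())"
```

```text
the job is handed in; nothing more can be done
None
```

The job is handed in: the arm is holding the loose side level, about 10 mm above the open box, with its fingers over the gaps to within about 0.5 mm, and the last check showed the other objects where they started.

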